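# Seat a sample cap and hold the lens boom over it

### The job

Of the two metal caps on the white board, take the one lying rim-down (flat closed end up) and seat it in the stage's round pocket, still rim-down, flat on the floor of the pocket, and let go of it. Then press the lock button on the sleeve so that the lens boom is released, and draw the boom out by its knob until its pointer stands at the same place along the scale as the stage's pointer (within 4 mm), so that the lens is over the cap. Finish while still holding the boom there, since a spring pulls it back; leave the stage's setting, the other cap and the rest of the bench alone.

Things in the scene. Friction and masses are not known exactly. Their poses are not given: they have to be found in the camera images.
- stand: Fixed viewing stand: base plate 475 x 130 x 12 mm, white square sleeve (44 mm wide, x = -215 to -20 mm, top 95 mm above the bench), lens boom coming out of it, sliding stage beyond, and a scale (10 mm ticks, y = 46 to 64 mm, x = 42 to 248 mm, top 22 mm up). Origin on the bench; x = the way the boom extends, y = across, to the scale side. Sleeve, button, knob, lens and pocket lie on y = 0.
- boom: Telescoping boom: bar, head block (36 x 30 mm, top 87 mm up) that bears the knob, and ahead a lens ring (57 mm wide, 71 to 79 mm up). Slides along the stand's x only, 0 to 165 mm; starts locked at 0. Freed, it springs out about 16 mm by itself and cannot relock; beyond, a 45 N/m spring pulls back (6 N at 145 mm). Origin: bar axis, 75 mm up, rear of head; over the stand's origin when locked.
- knob (a point): Middle of the boom's upright round black knob: 18 mm diameter, 34 mm tall, 93 to 127 mm above the bench (this point 110 mm), 18 mm ahead of the boom's origin. Best pinched from above, fingers closing across the boom (stand's y); the sleeve ends 38 mm behind it while the boom is in.
- boom_pointer (a point): Lower tip of the boom's wire pointer (3.6 mm thick), just above the scale: 65 mm ahead of the boom's origin (so beside the lens centre), 55 mm to the scale side, 33 mm above the bench.
- stage_pointer (a point): Tip of the stage's pointer, a 3 mm wide steel tab on the stage's scale side, in line with the pocket's centre, 47 mm from it towards the scale, 25 mm above the bench. It shows where along the scale (stand's x) the boom's pointer must come; that is 80 to 145 mm of boom travel.
- pocket (a point): Centre of the floor of the round pocket in the stage; floor 24.5 mm above the bench. The stage is a dark steel block 70 x 70 mm, its top 31.5 mm above the bench; the pocket is 45 mm in diameter, 7 mm deep, edge chamfered 2 mm. The stage sits stiffly on its rail (40 N to move it) and is already set.
- lock_top (a point): Centre of the top of the round black lock button, 22 mm diameter, on the sleeve's top, 45 mm behind the boom's origin as locked; its top is 109 mm above the bench when up. Pressed straight down; 6 to 7 mm down frees the boom (about 3.6 N, 7 mm is its stop). After the boom has sprung out the button stays down by itself.
- lock (a joint): Travel of the lock button in m: 0 up (locked), 0.007 fully down.
- cap: The cap to seat: plain aluminium cap lying rim-down, closed end up, 40 mm outside diameter, 28 mm tall, wall 3 mm, rim tapered to 36 mm over its last 4 mm, about 50 g. Origin: centre of the rim plane (its underside as it lies); z points up, to the closed end. It starts on the white board.
- other_cap: An identical cap, lying rim-up (open side up) on the board; leave it. Origin: centre of its underside.
- board: White board fixed on the bench, 310 mm along its x, 180 mm along its y, 6 mm thick. Origin: centre of its underside.
- spatula: Steel spatula 140 mm long lying on the board between the caps; origin at its middle underside.
- jar: Amber glass jar with cap, 60 mm diameter, 85 mm tall, at the back; origin under its centre.
- beaker: Glass beaker, 68 mm diameter, 85 mm tall, at the back; origin under its centre.
- dish: Shallow glass dish, 90 mm diameter, 16 mm tall; origin under its centre.
- pocket_scale: Small flat grey scale 120 x 75 mm, 18 mm tall, to the left; origin under its centre.
- tip_box: Grey plastic box 120 x 85 mm, 60 mm tall, to the left; origin under its centre.
Mind the look-alikes: they are no part of the job. What is shaped like the cap but brown or red is not meant.

How it is judged:
By the outcome, as a careful person would: the job done as asked, in the order asked, and still so for the second after the job is handed in, while the arm keeps its last pose, push and grip.
It also fails if it takes over 56 s, if anything falls off the work surface, if the arm or the gripper's body presses on something with over 40 N, if the wrist force passes 120 N, or if a joint passes its speed limit or range.

### The arm

A 7-joint arm with a two-finger parallel gripper is mounted at the origin on the work surface. World frame = base frame: x ahead of the robot, y to its left, z up, the work surface at z = 0. Lengths are in m, angles in rad, forces in N, time in s.
With the tool pointing down it reaches from about 0.4 to 0.875 m from the base axis. Payload 19.3 kg.
Tool frame: the origin (TCP) lies on the centre line of the jaws, within the pads' length; the fingertips stand 14 mm ahead of it and the grasp point (between the pads) lies 5 mm behind it (bot.tip_extent is the distance from the TCP to the fingertips, in m); z points along the fingers, y is the line along which they close (so a half turn about z gives the same grasp; the last joint's range is limited). The gripper opens to 85 mm and grips with 20 to 120 N. Pads are 22 mm wide; open, the fingers measure 114 mm over their backs; the gripper's body (76 mm by 85 mm) begins 54 mm behind the grasp point. The pads swing forward as they close: fully open they stand 13 mm farther back than shut.
Start: joints at [-1.239, 0.521, -0.036, 1.599, 0.021, 1.021, -0.113], TCP at [0.244, 0.575, 0.245] pointing down, gripper open.
Joint ranges: [-2.91, 2.91], [-0.3, 2.13], [-1.5, 1.42], [0.17, 2.43], [-1.26, 4.41], [0.16, 1.93], [-2.52, 2.52]. Speed limits (rad/s): [1.89, 1.89, 2.39, 2.39, 3.01, 3.01, 3.01].

### API

Orientations are given as [roll, pitch, yaw] about the fixed x, y, z axes, in that order (R = Rz(yaw) Ry(pitch) Rx(roll)).
In Python, from workcell import monitor, grab_frame, camera_model, bot gives the robot as it stands.
- The arm moves only by the tool move_arm, never from a script. Its argument "moves" is a list of rows, each a list of 4 numbers: the shift along the world's x, y, z in mm, then the turn about the world's z in rad. A call has 1 to 12 rows; each row is the pose to reach, as a shift and turn from the pose commanded when the call began; what a row does not reach only later rows make up. A row lasts 1/8 s, in which the tool goes at most 62.5 mm and 10.7 degrees, less where a joint would pass 70% of its speed; a pose out of reach is approached as far as the arm can. A call with a gripper value outside its range is refused whole. "gripper" is the opening, from 0 (shut) to 1 (fully open), set as the call begins (left out, the last holds). The fingers move at their own pace and stop on an object; "newtons" is the grip in N (left out, the last holds). Time passes only in rows, so rows that repeat a pose let the fingers close. It gives the time, the measured TCP pose, the force, the opening and the grip force at its end, in the units of the state.
- monitor.observe(): the state, without advancing time (a new reading comes with each control period).
- grab_frame(name): name is "side" or "top" or "wrist"; returns the picture (400x640x3 uint8, blue, green, red); there is no depth.
- camera_model(name): a dict with "vfov" (degrees; the focal length in pixels is half the picture's height over the tangent of half this angle, whatever the lens; pixels are square), "cx", "cy" (the principal point, pixels), "k1" (the pictures are not rectified: a ray, as slopes to the right and down, at radius r is drawn at 1 + k1 r^2 times it, then the intrinsics apply), "R" (3x3) and "t" (3): a world point X has camera coordinates R X + t; the wrist camera has in their place "T_tool_cam" (4x4, takes a point from camera to tool coordinates, whose origin is the TCP and whose axes are the flange's). Camera axes: x right, y down, z forward; pixel columns grow to the right and rows downward; lengths in m; the calibration is good to about 2 mm. A picture is of the moment at which its call begins: read the wrist's pose just before it. camera_model takes no time and is no camera call.
- bot.job_done(): hands the job in; it is judged then, once.
The state is a dict: "clock": time; "qpos": joint angles; "qd": joint speeds; "joint_efforts": joint torques, N m; "position": TCP position; "tool_rot": TCP orientation; "force": force on the tool from outside, world axes, zero at the start; "moment": the same for the moment, N m; "grip_width": finger opening in m; "finger_force": force on a finger pad.
Only numpy, scipy, OpenCV 4.12 (cv2) and the standard library are available. Lean on these libraries where they do the work, as an engineer would, in place of code of your own. Each camera call takes 0.05 s, during which the arm holds its last target. There are 200 camera calls.

## Working session

There is one attempt and no reset: what is moved stays moved. The work goes in short steps, Python scripts to look and compute and a tool call to move; the robot and the scene stay as the last step left them, time stands still between calls to the robot, and variables do not carry over. Pictures are saved under pics/ and viewed, at most 10 in all, crops included, and the job is handed in when it is done.

Besides the shell and the picture viewer there is one more tool, called after "Emit:" by a JSON object that holds its "method" and its "body", one argument or row to a line. move_arm: Moves the arm, as the interface text tells. Its arguments: {"type":"object","properties":{"moves":{"type":"array","items":{"type":"array","items":{"type":"number"}}},"gripper":{"type":"number"},"newtons":{"type":"number"}},"required":["moves"]}

```bash
mkdir -p pics
cat > h.py <<'E'
import numpy as np, cv2
from workcell import monitor, grab_frame, camera_model, bot
from scipy.spatial.transform import Rotation as Ro
def K(m):
    f=200/np.tan(np.radians(m["vfov"])/2); return f
def cam(name,st=None):
    m=dict(camera_model(name))
    if "T_tool_cam" in m:
        T=np.eye(4); T[:3,:3]=Ro.from_euler("xyz",st["tool_rot"]).as_matrix(); T[:3,3]=st["position"]
        W=T@np.array(m["T_tool_cam"]); m["R"]=W[:3,:3].T; m["t"]=-W[:3,:3].T@W[:3,3]
    m["R"]=np.array(m["R"]); m["t"]=np.array(m["t"]); return m
def ray(m,u,v):
    f=K(m); d=np.array([(u-m["cx"])/f,(v-m["cy"])/f]); s=d.copy()
    for _ in range(30): s=d/(1+m["k1"]*(s@s))
    return -m["R"].T@m["t"], m["R"].T@np.array([s[0],s[1],1])
def onz(m,u,v,z):
    c,d=ray(m,u,v); return c+d*(z-c[2])/d[2]
def proj(m,X):
    p=m["R"]@np.array(X)+m["t"]; s=p[:2]/p[2]; s=s*(1+m["k1"]*(s@s)); return s*K(m)+[m["cx"],m["cy"]]
E
python3 - <<'E'
from h import *
st=monitor.observe(); print(st)
for n in("top","side"):
    cv2.imwrite(f"pics/{n}0.png",grab_frame(n)); m=cam(n); print(n,-m["R"].T@m["t"],m["R"][2],K(m))
E
```

```text
{'clock': 0.0, 'qpos': array([-1.23918515,  0.52201387, -0.03632025,  1.59998177,  0.02118331,
        1.02107683, -0.11281215]), 'qd': array([-1.09923523e-04,  1.48308958e-03, -1.22453036e-03,  4.88515168e-04,
        4.58599171e-04, -2.74452654e-05,  1.63285736e-03]), 'joint_efforts': array([ 1.73465658e-03, -9.27098680e+01,  1.98018327e+00, -3.69947791e+01,
        1.77999004e-02,  8.11033038e-03, -5.24703353e-05]), 'position': array([0.24434096, 0.57492837, 0.24473527]), 'tool_rot': array([-3.14049914e+00,  6.61679012e-05,  2.73974399e+00]), 'force': array([ 0.0397835 , -0.69094205,  0.10023178]), 'moment': array([-2.65707514e-02, -5.85039958e-05,  1.47674303e-03]), 'finger_force': 0.0, 'grip_width': 0.08543199253484261}
top [0.27925021 0.06049569 1.6309292 ] [ 0.16122272 -0.01161108 -0.98684974] 467.5249948703439
side [ 0.41123845 -0.75746166  0.68177772] [ 0.11093645  0.81328726 -0.57118906] 378.0057335771576
```

View pics/top0.png

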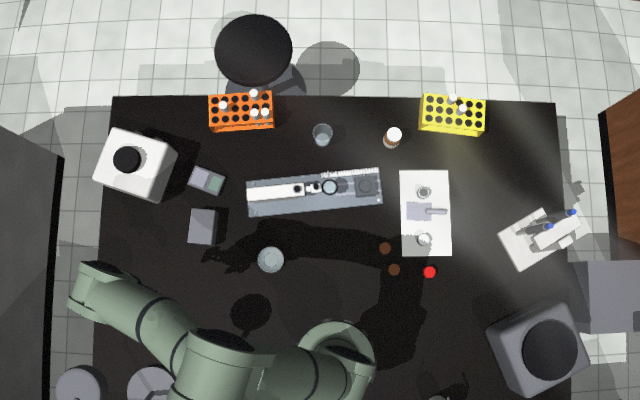

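View pics/side0.png

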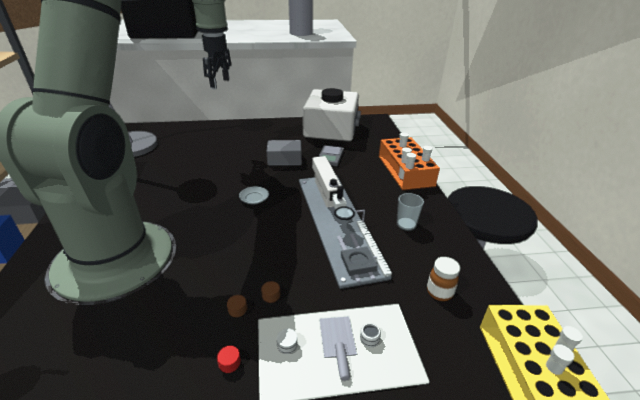

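Top: stand from (250,200) to (380,185), board at (425,212) with caps near (424,191) and (424,239). Side: caps near (288,341) and (371,333), the latter apparently open. I'll zoom in to confirm.

Run:
```python
from h import *
t=cv2.imread("pics/top0.png"); s=cv2.imread("pics/side0.png")
z=lambda im,x,y,w,h,k:cv2.resize(im[y:y+h,x:x+w],None,fx=k,fy=k,interpolation=cv2.INTER_CUBIC)
a=z(t,240,160,160,60,5); b=z(s,260,310,160,60,5)
cv2.imwrite("pics/z1.png",np.vstack([a,b]))
mt,ms=cam("top"),cam("side")
# rough
for n,m,u,v,h in(("capA",mt,424,239,.03),("capA",ms,288,336,.034),("capB",mt,424,191,.03),("capB",ms,371,328,.034),("lock",mt,297,188,.109),("pocket",mt,365,186,.0245)):
    print(n,onz(m,u,v,h))
```

```text
capA [ 0.41834518 -0.30912804  0.03      ]
capA [ 0.41852695 -0.30370794  0.034     ]
capB [ 0.58743346 -0.31331948  0.03      ]
capB [ 0.58388118 -0.3047734   0.034     ]
lock [0.57730562 0.12918079 0.109     ]
pocket [ 0.60376482 -0.10541249  0.0245    ]
```

View pics/z1.png

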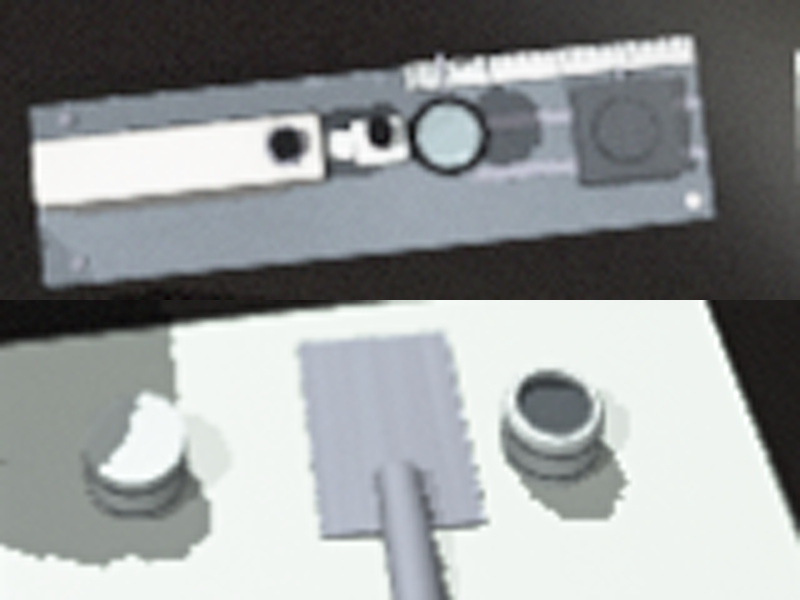

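The zoom confirms that the near cap (top image 424,239, world about 0.418, -0.306) is the rim-down one; the far one is open. The stand's x runs roughly along world -y. I'll move over the stand for a wrist view.

Emit:
{"method": "move_arm", "body": {
  "moves": [
    [60, -60, 20, -0.18],
    [120, -120, 40, -0.36],
    [180, -180, 60, -0.54],
    [240, -240, 80, -0.72],
    [260, -300, 100, -0.9],
    [270, -360, 110, -1.08],
    [280, -420, 120, -1.08],
    [290, -480, 120, -1.08],
    [300, -540, 120, -1.08],
    [300, -580, 120, -1.08],
    [300, -600, 120, -1.08],
    [300, -600, 120, -1.08]
  ]
}}

```text
clock: 1.6
position: [0.5442, -0.0288, 0.3655]
tool_rot: [3.142, 0.001, 1.655]
force: [-0.2, 0.9, 0.7]
grip_width: 0.0857
finger_force: 0.0
```

Run:
```python
from h import *
import pickle
st=monitor.observe(); print(st["clock"],st["qpos"],st["position"],st["tool_rot"],st["force"])
im=grab_frame("wrist"); cv2.imwrite("pics/w1.png",im); pickle.dump(st,open("w1.pkl","wb"))
```

```text
1.6 [-0.39728558  0.30349337  0.44817382  1.66695307 -0.138269    1.20266207
  0.16740142] [ 0.54419072 -0.02883106  0.36546793] [3.14157690e+00 9.21754532e-04 1.65528845e+00] [-0.16369725  0.94369625  0.67887658]
```

View pics/w1.png

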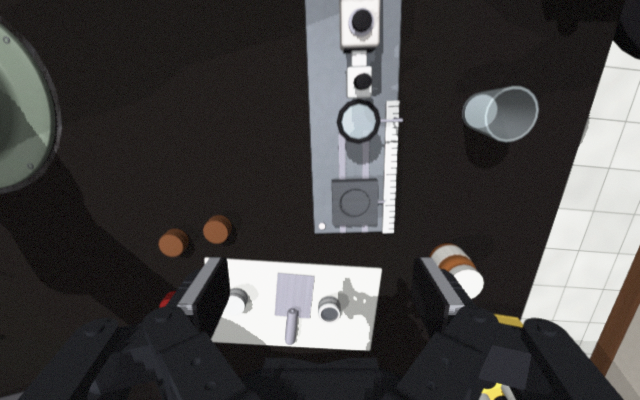

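Wrist view: lock (361,20), knob (362,81), lens (358,121), pocket (354,202), stage pointer near (381,203), cap near (236,300) beside a finger.

Run:
```python
from h import *
import pickle
st=pickle.load(open("w1.pkl","rb")); m=cam("wrist",st); im=cv2.imread("pics/w1.png"); mt=cam("top")
for n,u,v,z in(("lock",361,20,.109),("knobtop",362,80,.127),("lens",358,121,.079),("pocketrim",354.5,202,.0315),("ptr",381,203,.025),("cap",236,299,.034)):
    p=onz(m,u,v,z); print(n,p.round(4),"top px",proj(mt,p).round(1))
# stage block: dark grey contour
z=cv2.resize(im[165:245,300:420],None,fx=6,fy=6,interpolation=cv2.INTER_CUBIC)
cv2.imwrite("pics/z2.png",z)
print(-m["R"].T@m["t"])
```

```text
lock [0.5749 0.1308 0.109 ] top px [296.5 188.7]
knobtop [0.5813 0.0692 0.127 ] top px [315.1 186. ]
lens [0.5879 0.0224 0.079 ] top px [329. 187.]
pocketrim [ 0.6028 -0.1017  0.0315] top px [364.2 185.9]
ptr [ 0.6451 -0.1021  0.025 ] top px [364.  174.5]
cap [ 0.4221 -0.2909  0.034 ] top px [419.  237.8]
[0.53747172 0.05062163 0.49361438]
```

View pics/z2.png

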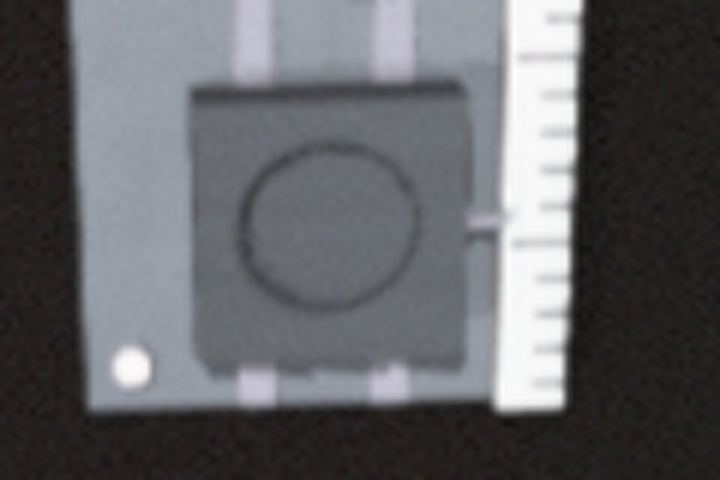

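Run:
```python
from h import *
import pickle
st=pickle.load(open("w1.pkl","rb"))
def rect(m,im,x0,y0,x1,y1,lo,z,name):
    g=im[y0:y1,x0:x1].min(2); mk=(g>lo).astype(np.uint8)
    n,l,s,c=cv2.connectedComponentsWithStats(mk); i=1+np.argmax(s[1:,4])
    cs,_=cv2.findContours((l==i).astype(np.uint8),0,cv2.CHAIN_APPROX_NONE); c=max(cs,key=cv2.contourArea)[:,0]+[x0,y0]
    P=np.array([onz(m,u,v,z)[:2] for u,v in c])*1000
    r=cv2.minAreaRect(P.astype(np.float32)); print(name,s[i,4],r, cv2.boxPoints(r).round(1).tolist())
m=cam("wrist",st); im=cv2.imread("pics/w1.png"); mt=cam("top"); it=cv2.imread("pics/top0.png")
rect(m,im,375,90,415,240,190,.022,"scale w")
rect(m,im,300,0,415,240,75,.012,"base w")
rect(mt,it,315,160,385,185,190,.022,"scale t")
rect(mt,it,240,160,390,222,75,.012,"base t")
for n,u,v,z in(("pocketrim",354.7,202.3,.0315),("ptr",383.5,201.4,.025)): print(n,onz(m,u,v,z))
```

```text
scale w 1018 ((655.1409912109375, -79.4944076538086), (18.353778839111328, 145.1033172607422), 6.572284698486328) [[637.7000122070312, -8.5], [654.2999877929688, -152.60000610351562], [672.5999755859375, -150.5], [656.0, -6.400000095367432]]
base w 18314 ((593.6417236328125, 6.234893798828125), (137.56961059570312, 342.03521728515625), 6.4234843254089355) [[506.20001220703125, 168.5], [544.4000244140625, -171.39999389648438], [681.0999755859375, -156.0], [642.9000244140625, 183.89999389648438]]
scale t 223 ((653.474365234375, -64.98678588867188), (17.62866973876953, 174.66867065429688), 6.5918803215026855) [[634.7000122070312, 20.799999237060547], [654.7000122070312, -152.8000030517578], [672.2999877929688, -150.6999969482422], [652.2000122070312, 22.799999237060547]]
base t 4901 ((584.8460083007812, 74.4532470703125), (136.5552520751953, 479.7976989746094), 6.677232265472412) [[489.1000061035156, 304.79998779296875], [544.9000244140625, -171.8000030517578], [680.5999755859375, -155.89999389648438], [624.7999877929688, 320.70001220703125]]
pocketrim [ 0.60319283 -0.10220208  0.0315    ]
ptr [ 0.64860651 -0.09915302  0.025     ]
```

Emit:
{"method": "move_arm", "body": {
  "moves": [
    [-20, -60, -10, 0],
    [-45, -120, -25, 0],
    [-70, -180, -45, 0],
    [-95, -240, -65, 0],
    [-115, -295, -80, 0],
    [-124, -330, -85, 0],
    [-124, -330, -85, 0],
    [-124, -330, -85, 0]
  ],
  "gripper": 0.75
}}

```text
clock: 2.65
position: [0.4207, -0.3542, 0.28]
tool_rot: [-3.141, -0.001, 1.66]
force: [0.4, 0.1, -0.2]
grip_width: 0.0642
finger_force: 0.0
```

Run:
```python
from h import *
import pickle
st=monitor.observe(); print(st["clock"],st["qpos"],st["position"],st["tool_rot"],st["grip_width"])
im=grab_frame("wrist"); cv2.imwrite("pics/w2.png",im); pickle.dump(st,open("w2.pkl","wb"))
m=cam("wrist",st); print(proj(m,[.418,-.305,.034]))
```

```text
2.65 [ 0.19591228  0.40879377  0.54100431  1.77939966 -0.24270648  1.02074235
  0.91779305] [ 0.42067276 -0.35419703  0.27999443] [-3.14119220e+00 -6.47260817e-04  1.65998165e+00] 0.06417042787670833
[321.91232862 122.48127231]
```

View pics/w2.png

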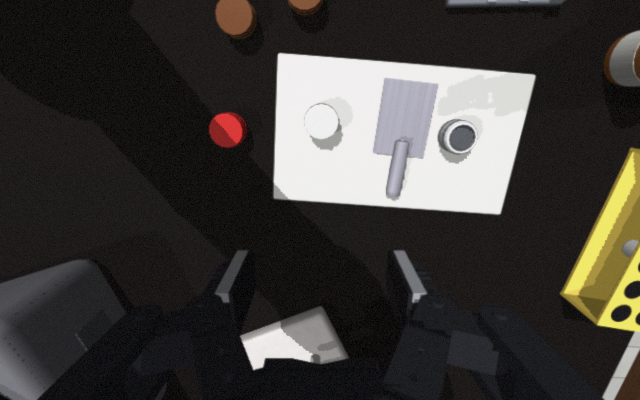

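Cap's top circle is centred near (321,120). Refining.

Run:
```python
from h import *
import pickle
st=pickle.load(open("w2.pkl","rb")); m=cam("wrist",st); im=cv2.imread("pics/w2.png")
g=cv2.resize(cv2.cvtColor(im[90:160,290:360],cv2.COLOR_BGR2GRAY),None,fx=6,fy=6,interpolation=cv2.INTER_CUBIC)
for c in cv2.HoughCircles(g,cv2.HOUGH_GRADIENT,1.5,10,param1=60,param2=15,minRadius=90,maxRadius=125)[0][:4]:
    u,v=290+c[0]/6-.42,90+c[1]/6-.42; a=onz(m,u-c[2]/6,v,.034);b=onz(m,u+c[2]/6,v,.034)
    print(u,v,c[2]/6,onz(m,u,v,.034),np.linalg.norm(a-b))
```

```text
320.455 121.205 17.1 [ 0.4162061  -0.30372034  0.034     ] 0.039244306546711766
320.955 119.455 16.975 [ 0.41660409 -0.30171862  0.034     ] 0.03889475688158333
318.455 120.705 19.25 [ 0.41387181 -0.30336395  0.034     ] 0.044159181533028884
322.205 121.205 17.824999 [ 0.41820631 -0.30354362  0.034     ] 0.040908247384936806
```

Emit:
{"method": "move_arm", "body": {
  "moves": [
    [-4, 40, -50, 0.026],
    [-4, 51.5, -110, 0.026],
    [-4, 51.5, -170, 0.026],
    [-4, 51.5, -215, 0.026],
    [-4, 51.5, -238, 0.026],
    [-4, 51.5, -248, 0.026],
    [-4, 51.5, -248, 0.026],
    [-4, 51.5, -248, 0.026]
  ]
}}

```text
clock: 3.7
position: [0.4171, -0.3033, 0.0333]
tool_rot: [3.14, 0.001, 1.686]
force: [0.1, 0.3, 0.4]
grip_width: 0.0639
finger_force: 0.0
```

Emit:
{"method": "move_arm", "body": {
  "moves": [
    [0, 0, 0, 0],
    [0, 0, 0, 0],
    [0, 0, 0, 0],
    [0, 0, 0, 0],
    [0, 0, 0, 0],
    [0, 0, 0, 0]
  ],
  "gripper": 0.3,
  "newtons": 30
}}

```text
clock: 4.45
position: [0.4171, -0.3034, 0.0331]
tool_rot: [3.14, 0.001, 1.686]
force: [-0.0, 1.5, 9.4]
grip_width: 0.0388
finger_force: 28.9
```

Emit:
{"method": "move_arm", "body": {
  "moves": [
    [0, 0, 10, 0],
    [0, 0, 40, 0],
    [10, 5, 90, 0],
    [45, 30, 120, 0],
    [90, 60, 125, 0],
    [135, 95, 125, 0],
    [175, 125, 125, 0],
    [194, 138, 125, 0],
    [194, 138, 125, 0],
    [194, 138, 125, 0]
  ]
}}

```text
clock: 5.7
position: [0.6096, -0.1661, 0.1577]
tool_rot: [-3.141, 0.0, 1.685]
force: [-0.7, -0.7, -0.3]
grip_width: 0.0385
finger_force: 30.4
```

Run:
```python
from h import *
import pickle
st=monitor.observe(); print(st["clock"],st["position"],st["tool_rot"],st["grip_width"],st["force"])
im=grab_frame("wrist"); cv2.imwrite("pics/w3.png",im); pickle.dump(st,open("w3.pkl","wb"))
m=cam("wrist",st); print(proj(m,[.603,-.102,.0315]))
```

```text
5.7 [ 0.60960746 -0.16608536  0.15765936] [-3.14114468e+00  3.58952054e-04  1.68475837e+00] 0.03853317136805047 [-0.67071958 -0.66352947 -0.31614993]
[321.31722927 115.09724329]
```

View pics/w3.png

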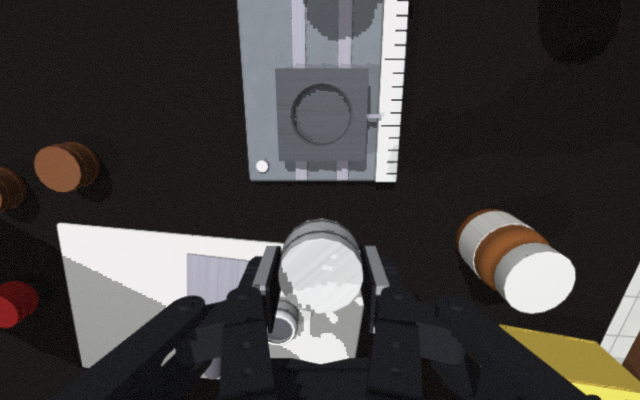

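Cap held level; top disc near (321,272), pocket near (322,115), stage pointer at (375,118).

Run:
```python
from h import *
import pickle
st=pickle.load(open("w3.pkl","rb")); m=cam("wrist",st); im=cv2.imread("pics/w3.png"); G=cv2.cvtColor(im,cv2.COLOR_BGR2GRAY)
def hc(x0,y0,x1,y1,r0,r1,z,p2):
    g=cv2.resize(G[y0:y1,x0:x1],None,fx=4,fy=4,interpolation=cv2.INTER_CUBIC)
    C=cv2.HoughCircles(g,cv2.HOUGH_GRADIENT,1.5,6,param1=50,param2=p2,minRadius=r0*4,maxRadius=r1*4)
    for c in C[0][:5]:
        u,v,r=x0+c[0]/4-.4,y0+c[1]/4-.4,c[2]/4
        print(round(u,1),round(v,1),r,onz(m,u,v,z).round(4),np.linalg.norm(onz(m,u-r,v,z)-onz(m,u+r,v,z)).round(4))
print("pocket");hc(270,65,372,165,25,36,.0315,12)
zc=st["position"][2]+.001
print("cap");hc(265,205,375,320,36,48,zc,12)
print("stage ptr",onz(m,378,118,.025))
```

```text
pocket
321.2 112.4 29.425 [ 0.6027 -0.1     0.0315] 0.0455
321.9 117.7 27.25 [ 0.6037 -0.1039  0.0315] 0.0424
321.9 115.0 31.825 [ 0.6035 -0.1019  0.0315] 0.0494
320.4 115.0 30.25 [ 0.6023 -0.102   0.0315] 0.0469
319.7 112.8 28.7875 [ 0.6015 -0.1004  0.0315] 0.0446
cap
320.3 276.4 44.475 [ 0.6095 -0.1656  0.1587] 0.0407
319.5 267.0 45.7125 [ 0.6086 -0.1608  0.1587] 0.0414
319.2 273.8 43.65 [ 0.6088 -0.1643  0.1587] 0.0398
322.2 267.4 46.5375 [ 0.6098 -0.1609  0.1587] 0.0422
320.3 262.2 41.175 [ 0.6086 -0.1583  0.1587] 0.0371
stage ptr [ 0.64824789 -0.0994857   0.025     ]
```

Emit:
{"method": "move_arm", "body": {
  "moves": [
    [-3, 35, 0, 0],
    [-6, 63.3, -20, 0],
    [-6, 63.3, -55, 0],
    [-6, 63.3, -80, 0],
    [-6, 63.3, -90, 0],
    [-6, 63.3, -95, 0],
    [-6, 63.3, -98, 0],
    [-6, 63.3, -98, 0]
  ]
}}

```text
clock: 6.75
position: [0.6047, -0.1021, 0.0598]
tool_rot: [3.141, 0.0, 1.686]
force: [0.2, -0.1, -0.2]
grip_width: 0.0387
finger_force: 30.4
```

Emit:
{"method": "move_arm", "body": {
  "moves": [
    [0, 0, -2, 0],
    [0, 0, -4, 0],
    [0, 0, -6, 0],
    [0, 0, -7.5, 0],
    [0, 0, -7.5, 0]
  ]
}}

```text
clock: 7.38
position: [0.6044, -0.102, 0.0518]
tool_rot: [-3.142, -0.0, 1.686]
force: [-0.3, 0.1, 1.8]
grip_width: 0.039
finger_force: 30.6
```

Emit:
{"method": "move_arm", "body": {
  "moves": [
    [0, 0, -0.5, 0],
    [0, 0, -0.5, 0],
    [0, 0, -0.5, 0],
    [0, 0, -0.5, 0]
  ],
  "gripper": 0.7
}}

```text
clock: 7.88
position: [0.6045, -0.102, 0.0513]
tool_rot: [-3.142, 0.0, 1.686]
force: [0.8, -0.3, 0.3]
grip_width: 0.06
finger_force: 0.0
```

Emit:
{"method": "move_arm", "body": {
  "moves": [
    [0, 0, 5, 0],
    [0, 0, 35, 0],
    [0, 0, 85, 0],
    [0, 0, 135, 0],
    [2, -25, 160, 0],
    [5, -45, 165, 0],
    [5, -45, 165, 0]
  ]
}}

```text
clock: 8.75
position: [0.6092, -0.1487, 0.2161]
tool_rot: [-3.141, 0.0, 1.683]
force: [-0.7, 0.5, -0.2]
grip_width: 0.0597
finger_force: 0.0
```

Run:
```python
from h import *
import pickle
st=monitor.observe(); print(st["clock"],st["position"],st["tool_rot"],st["grip_width"],st["force"])
im=grab_frame("wrist"); s=grab_frame("side"); cv2.imwrite("pics/w4.png",im); pickle.dump(st,open("w4.pkl","wb"))
m=cam("wrist",st); u,v=proj(m,[.603,-.102,.05]).astype(int); print(u,v)
k=lambda a,x,y,f:cv2.resize(a[max(y-60,0):max(y-60,0)+120,max(x-80,0):max(x-80,0)+160],(640,480) if f==4 else None,fx=f,fy=f,interpolation=cv2.INTER_CUBIC)
ms=cam("side"); a,b=proj(ms,[.603,-.102,.04]).astype(int); print(a,b)
A=cv2.resize(im[v-60:v+60,u-70:u+70],(400,343)); B=cv2.resize(s[b-45:b+41,a-50:a+50],(400,343),interpolation=cv2.INTER_CUBIC)
cv2.imwrite("pics/z4.png",np.hstack([A,B]))
```

```text
8.75 [ 0.6091838  -0.14869977  0.21610095] [-3.14146263e+00  4.68703486e-04  1.68347244e+00] 0.05971307095272354 [-0.6956966   0.50613758 -0.16192174]
319 131
358 254
```

View pics/z4.png

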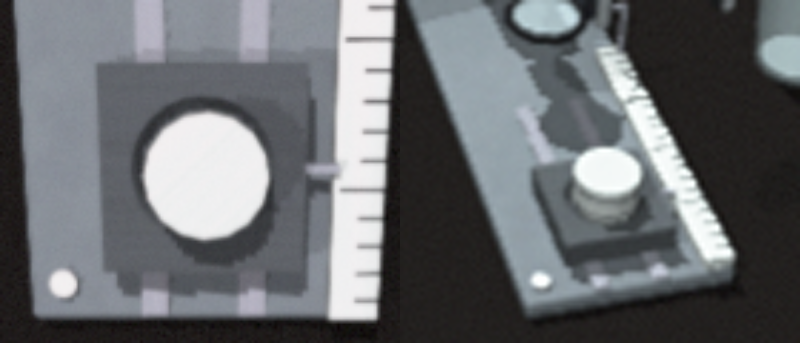

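The cap is seated level in the pocket. Next, shut the gripper and press the lock at about (0.575, 0.132).

Emit:
{"method": "move_arm", "body": {
  "moves": [
    [-8, 55, 0, 0],
    [-15, 110, 0, 0],
    [-22, 165, 0, 0],
    [-28, 220, 0, 0],
    [-32, 265, -15, 0],
    [-34, 280.5, -50, 0],
    [-34, 280.5, -75, 0],
    [-34, 280.5, -84, 0],
    [-34, 280.5, -84, 0],
    [-34, 280.5, -84, 0]
  ],
  "gripper": 0
}}

```text
clock: 10.1
position: [0.5758, 0.1334, 0.1331]
tool_rot: [3.141, -0.0, 1.685]
force: [-0.3, -0.2, -0.0]
grip_width: -0.0
finger_force: 0.0
```

Emit:
{"method": "move_arm", "body": {
  "moves": [
    [0, 0, -6, 0],
    [0, 0, -10, 0],
    [0, 0, -13, 0],
    [0, 0, -15, 0],
    [0, 0, -16, 0],
    [0, 0, -16, 0]
  ]
}}

```text
clock: 10.85
position: [0.5755, 0.1336, 0.1163]
tool_rot: [3.141, -0.0, 1.686]
force: [0.1, 0.6, 2.7]
grip_width: 0.0
finger_force: 1.7
```

Emit:
{"method": "move_arm", "body": {
  "moves": [
    [0, 0, -1, 0],
    [0, 0, -2, 0],
    [0, 0, -2, 0]
  ]
}}

```text
clock: 11.22
position: [0.5757, 0.1336, 0.1157]
tool_rot: [3.141, -0.001, 1.686]
force: [-8.4, 0.4, 28.2]
grip_width: -0.0003
finger_force: 14.2
```

Firm stop reached. Lift and look.

Emit:
{"method": "move_arm", "body": {
  "moves": [
    [0, 0, 3, 0],
    [0, 0, 50, 0],
    [3, -30, 100, 0],
    [9, -85, 125, 0],
    [17, -140, 130, 0],
    [17, -145, 130, 0],
    [17, -145, 130, 0]
  ],
  "gripper": 0.6
}}

```text
clock: 12.1
position: [0.5922, -0.0114, 0.2439]
tool_rot: [-3.141, -0.0, 1.685]
force: [0.9, 0.2, -0.1]
grip_width: 0.0513
finger_force: 0.0
```

Run:
```python
from h import *
import pickle
st=monitor.observe(); print(st["clock"],st["position"],st["tool_rot"],st["grip_width"],st["force"])
im=grab_frame("wrist"); cv2.imwrite("pics/w5.png",im); pickle.dump(st,open("w5.pkl","wb"))
m=cam("wrist",st); print(proj(m,[.5844,.0532,.127]),proj(m,[.5753,.1317,.102]))
```

```text
12.1 [ 0.59218923 -0.01139237  0.24393525] [-3.14092868e+00 -2.75726323e-04  1.68516875e+00] 0.05130426053627275 [ 0.87051256  0.20332445 -0.07200781]
[319.9237101  115.07972231] [319.72201231   4.8157325 ]
```

View pics/w5.png

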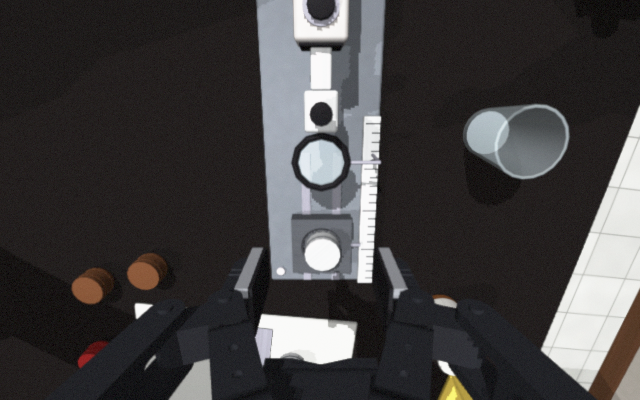

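Boom released: knob at (321,114), just where predicted for 16 mm; button still down at (321,8). Grasp the knob.

Emit:
{"method": "move_arm", "body": {
  "moves": [
    [-4, 40, 0, 0],
    [-7, 65, -30, 0],
    [-7, 65, -80, 0],
    [-7, 65, -115, 0],
    [-7, 65, -130, 0],
    [-7, 65, -132, 0],
    [-7, 65, -132, 0]
  ]
}}

```text
clock: 13.02
position: [0.586, 0.0538, 0.1134]
tool_rot: [3.14, -0.0, 1.686]
force: [-0.4, 0.3, 0.8]
grip_width: 0.0513
finger_force: 0.0
```

Emit:
{"method": "move_arm", "body": {
  "moves": [
    [0, 0, 0, 0],
    [0, 0, 0, 0],
    [0, 0, 0, 0],
    [0, 0, 0, 0],
    [0, 0, 0, 0],
    [0, 0, 0, 0]
  ],
  "gripper": 0,
  "newtons": 50
}}

```text
clock: 13.78
position: [0.5852, 0.0535, 0.1131]
tool_rot: [-3.141, -0.001, 1.686]
force: [-7.8, 0.2, 12.8]
grip_width: 0.0166
finger_force: 48.5
```

Emit:
{"method": "move_arm", "body": {
  "moves": [
    [-0.6, 0, 0.5, 0],
    [0.1, -8, 0.5, 0],
    [1.4, -20, 0.5, 0],
    [3.3, -35, 0.5, 0],
    [5.2, -52, 0.5, 0],
    [7.2, -70, 0.5, 0],
    [9.2, -87, 0.5, 0],
    [10.5, -98, 0.5, 0],
    [11.2, -104, 0.5, 0],
    [11.2, -104, 0.5, 0]
  ]
}}

```text
clock: 15.02
position: [0.5973, -0.0512, 0.1132]
tool_rot: [3.14, -0.0, 1.685]
force: [2.6, 3.4, 6.1]
grip_width: 0.0165
finger_force: 49.8
```

Run:
```python
from h import *
import pickle
st=monitor.observe(); print(st["clock"],st["position"],st["tool_rot"],st["grip_width"],st["force"])
im=grab_frame("wrist"); s=grab_frame("side"); t=grab_frame("top")
for n,i in(("w6",im),("s6",s),("t6",t)): cv2.imwrite(f"pics/{n}.png",i)
pickle.dump(st,open("w6.pkl","wb"))
ms=cam("side");a,b=proj(ms,[.65,-.09,.04]).astype(int); print(a,b)
m=cam("wrist",st); print(proj(m,[.65,-.09,.03]))
B=cv2.resize(s[b-45:b+45,a-60:a+60],(640,480),interpolation=cv2.INTER_CUBIC)
cv2.imwrite("pics/z6.png",B)
```

```text
15.025 [ 0.59725468 -0.05123973  0.11321851] [ 3.14021796e+00 -7.93891694e-05  1.68514211e+00] 0.016480300405778355 [2.62523745 3.39731383 6.11226951]
376 249
[383.96800815 267.73907988]
```

View pics/z6.png

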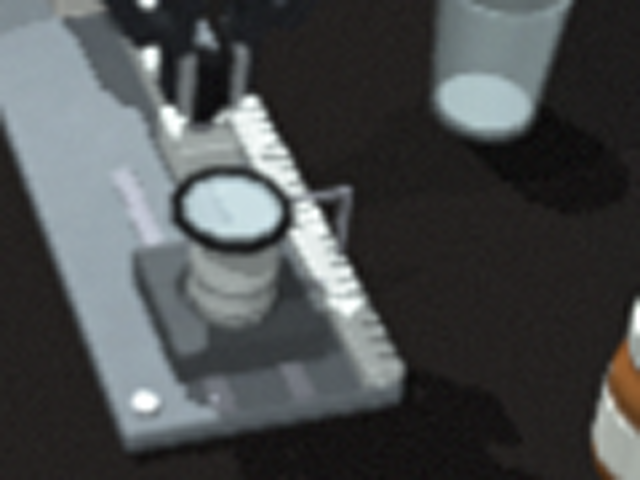

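Side view: lens nearly over the cap, boom pointer's tip at about side px (380,250). From here I'll measure both pointers by intensity profiles.

Run:
```python
from h import *
import pickle
from scipy.ndimage import map_coordinates
e=np.array([.1149,-.9934]);f=np.array([.9934,.1149]);O=np.array([.5805,.087])
W=lambda s,y,z:np.r_[O+e*s/1e3+f*y/1e3,z]
def prof(m,im,S,Y,z):
    g=im.min(2).astype(float)
    P=np.array([[proj(m,W(s,y,z)) for y in Y] for s in S])
    return map_coordinates(g,[P[...,1],P[...,0]],order=1,mode="nearest")
def show(n,m,im,s0,s1,Y,z):
    S=np.arange(s0,s1,1.); print(n,f"s {s0}..{s1} rows=y",Y)
    for y in Y: print(y,*prof(m,im,S,[y],z)[:,0].astype(int))
for w,bs in(("w5",81),("w6",187)):
    m=cam("wrist",pickle.load(open(w+".pkl","rb"))); im=cv2.imread(f"pics/{w}.png")
    show(w+" stage",m,im,182,204,[38,40,42,44],.025)
    show(w+" boomwire z75",m,im,bs-11,bs+12,[34,40,50,55],.075)
    print("px",proj(m,W(192,42,.025)),proj(m,W(bs,40,.075)))
ms=cam("side"); p=onz(ms,380.1,249.9,.033); d=p[:2]-O; print("side tip s,y",d@e*1e3,d@f*1e3, "from z3 side",proj(ms,W(192,47,.025)))
```

```text
w5 stage s 182..204 rows=y [38, 40, 42, 44]
38 81 85 95 108 120 128 128 137 153 163 160 132 106 90 97 115 123 124 125 122 121 120
40 126 126 126 129 131 133 133 145 165 181 178 151 130 119 122 131 134 134 133 133 133 134
42 134 134 134 134 134 134 132 145 165 181 180 154 134 125 133 135 135 135 135 135 135 135
44 131 132 134 135 135 133 130 143 164 180 178 151 130 121 128 131 133 134 135 135 135 137
w5 boomwire z75 s 70..93 rows=y [34, 40, 50, 55]
34 142 141 140 140 140 140 142 142 149 181 204 185 152 159 162 160 160 159 159 158 158 157 151
40 213 213 213 211 209 204 199 195 192 196 203 187 180 205 222 227 228 229 231 232 236 237 241
50 153 199 192 145 124 123 137 136 126 167 201 184 169 188 196 193 167 179 239 248 249 249 249
55 71 111 128 137 145 143 115 94 118 168 198 179 127 104 103 102 90 64 73 79 86 98 104
px [355.22628002 245.00534501] [362.34721478 162.71730224]
w6 stage s 182..204 rows=y [38, 40, 42, 44]
38 69 68 82 77 56 40 41 41 37 34 36 35 34 31 32 33 33 33 32 26 27 32
40 132 131 132 130 113 83 73 61 57 54 49 40 39 36 32 30 34 33 31 27 23 30
42 132 133 135 133 131 129 119 106 105 101 94 87 72 67 62 54 45 38 34 32 30 33
44 121 121 121 120 121 118 117 122 129 133 130 114 93 83 86 89 83 80 78 74 66 49
w6 boomwire z75 s 176..199 rows=y [34, 40, 50, 55]
34 33 35 35 33 33 33 34 33 33 33 30 31 33 34 33 33 21 17 18 23 27 32 34
40 169 146 75 38 34 30 28 27 32 32 31 35 33 33 33 33 27 19 17 24 28 31 34
50 65 56 42 30 16 31 30 32 29 36 33 34 31 32 33 34 33 33 33 32 37 46 47
55 28 34 34 33 34 33 32 28 34 31 36 33 36 36 33 34 33 33 33 34 32 35 46
px [373.47532638 273.74197956] [383.45443033 309.59277441]
side tip s,y 180.4885607998083 60.57273533083267 from z3 side [376.33868017 256.26197004]
```

Emit:
{"method": "move_arm", "body": {
  "moves": [
    [0.3, -3, 0, 0],
    [0.7, -5.7, 0, 0],
    [0.7, -5.7, 0, 0],
    [0.7, -5.7, 0, 0]
  ]
}}

```text
clock: 15.68
position: [0.5978, -0.0562, 0.1132]
tool_rot: [3.141, -0.0, 1.686]
force: [1.9, 4.6, 5.6]
grip_width: 0.0162
finger_force: 49.9
```

Run:
```python
from h import *
e=np.array([.1149,-.9934]);f=np.array([.9934,.1149]);O=np.array([.5805,.087])
W=lambda s,y,z:np.r_[O+e*s/1e3+f*y/1e3,z]
st=monitor.observe(); p=st["position"]; print(st["clock"],p,st["grip_width"],st["force"],"moved from sprung",(p[:2]-[.5852,.0535])@e)
s=grab_frame("side"); t=grab_frame("top"); cv2.imwrite("pics/s7.png",s); cv2.imwrite("pics/t7.png",t)
ms,mt=cam("side"),cam("top")
# white scale end in side view, as a local calibration check
print("scale corners pred",[proj(ms,W(248,y,.022)).round(1).tolist() for y in(46,64)])
print("boom tip pred",proj(ms,W(191.4,55,.033)),"wire corner",proj(ms,W(191.4,55,.075)), "lens centre",proj(ms,W(191.4,0,.079)), "top lens",proj(mt,W(191.4,0,.079)))
# lens ring: dark ring / pale disc, in top views
for n,sv in(("top0",65),("t6",187),("t7",191.4)):
    im=cv2.imread(f"pics/{n}.png").astype(int); u,v=proj(mt,W(sv,0,.079)); x,y=int(u)-14,int(v)-14
    sub=im[y:y+28,x:x+28]; mk=((sub.min(2)>140)).astype(np.uint8)
    k,l,q,c=cv2.connectedComponentsWithStats(mk)
    for i in range(1,k):
        if q[i,4]>40:
            P=onz(mt,c[i][0]+x,c[i][1]+y,.075)[:2]-O; print(n,q[i],"s,y",P@e*1e3,P@f*1e3)
g=s.min(2)
a,b=proj(ms,W(191.4,60,.05)).astype(int); print(a,b)
for r in range(b-16,b+14): print(r,*[f"{x:3d}" for x in g[r,a-14:a+18]])
```

```text
15.675 [ 0.59778834 -0.0562162   0.11319645] 0.016234440730931166 [1.89770847 4.58737941 5.56061089] moved from sprung 0.11043847647148287
scale corners pred [[384.4, 273.5], [391.5, 272.3]]
boom tip pred [379.62275798 253.22084647] wire corner [381.46246887 240.40272283] lens centre [359.90092726 242.58793602] top lens [365.96493678 183.20049155]
top0 [  7   0  21   8 124] s,y 76.49604336095946 42.18473367635338
top0 [ 10   9  12  12 115] s,y 66.44663024479077 1.8503888981266639
top0 [  0  11  28  17 206] s,y 51.31697509466072 -25.61540510915408
382 247
231 187 109  40  26  30  33  33  28  31  31  33  29  33  31  29  33  30  30  28  28  26  26  24  28  27  27  26  29  29  27  29  28
232 231 195  72  27  30  31  31  29  29  31  30  31  29  32  31  29  29  27  31  29  28  26  29  30  27  25  26  28  26  28  28  29
233 173 163 107  40  27  30  31  29  33  32  31  31  30  33  30  30  28  30  31  28  27  26  27  26  28  28  26  28  30  26  29  26
234 214 212 174  62  25  29  30  31  29  34  29  32  30  28  30  29  30  29  28  27  28  28  28  29  30  27  30  25  28  28  30  26
235 213 183
[... 2720 characters left out ...]
  31  30  28  27  29  32  33  34  32  30
256  52  46  47  56  78 118 158 184 195 215 223 196 177 168 136  57  25  27  30  29  29  29  30  26  30  25  29  30  32  33  33  31
257  49  46  48  47  60  90 116 126 156 207 227 223 213 210 193 116  38  26  30  27  29  28  29  28  29  30  30  32  31  30  31  31
258  47  47  47  46  48  71  99 111 126 186 228 228 213 186 195 142  58  23  28  33  28  30  29  31  29  27  30  31  28  32  34  32
259  44  45  47  46  47  66 100 119 130 173 193 179 172 160 192 205 121  42  26  27  29  29  32  33  30  35  30  30  30  30  34  30
260  45  47  48  47  44  54  82 111 129 172 219 223 234 236 227 185 131  63  31  29  29  31  30  30  32  32  33  31  31  31  29  32
```

Tip and wire corner in the side view, at about (380,253) and (381,241), match the prediction for the stage pointer's position to within about 1.5 mm. The knob is held firmly, so I'm handing in.

```bash
python3 -c "
from workcell import bot
print(bot.job_done())"
```

```text
the job is handed in; nothing more can be done
None
```

The rim-down cap is seated flat in the pocket, the boom is released, and I handed the job in holding its knob with the boom's pointer measured within about 1.5 mm of the stage's pointer (limit 4 mm), at about 16 s of the 56 s.

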